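# Fetch the sieve plate for the glaze in use

### The arm

A 7-joint arm with a two-finger parallel gripper is mounted at the origin on a cart in front of the work surface, level with it; the furniture and walls round the work are solid. World frame = base frame: x ahead of the robot, y to its left, z up, the work surface at z = 0. Lengths are in m, angles in rad, forces in N, time in s.
With the tool pointing down it reaches from about 0.425 to 0.825 m from the base axis. Payload 3.6 kg.
Tool frame: the origin (TCP) lies at the very end of the fingers, on their centre line; the grasp point (between the pads) lies 19 mm behind it; z points along the fingers, y is the direction in which the jaws open and shut (so a half turn about z gives the same grasp; the last joint's range is limited). The gripper opens to 93 mm and grips with 3 to 60 N. Pads are 15 mm wide; open, the fingers measure 128 mm over their backs; the gripper's body (75 mm by 188 mm) begins 65 mm behind the grasp point.
Start: joints at [-1.308, 0.615, -0.013, 1.423, 0.008, 1.103, -0.04], TCP at [0.186, 0.623, 0.219] pointing down, gripper open.
Joint ranges: [-3.12, 3.12], [-0.3, 2.06], [-1.34, 1.32], [0.26, 2.42], [-1.36, 4.5], [0.01, 1.98], [-2.84, 2.84]. Speed limits (rad/s): [2.79, 2.79, 3.14, 3.14, 3.14, 3.14, 3.14].

### API

Orientations are given as a unit quaternion [w, x, y, z].
In Python, from station import * gives the robot as it stands.
- The arm moves only by the tool drive_tool, never from a script. Its argument "series" is a list of rows, each an object of numbers: "x", "y", "z": the shift along the tool's x, y, z in units of 8 cm (1.0 is 8 cm); "rx", "ry", "rz": the turn, a rotation vector about the tool's x, y, z in units of 360 degrees (1.0 is 360 degrees). In form: [{"x": .., "y": .., "z": .., "rx": .., "ry": .., "rz": ..}, ...]. A call has 1 to 12 rows; each row is the pose to reach, as a shift and turn from the pose commanded when the call began, along the tool's axes at that moment, turning the shorter way round; what a row does not reach only later rows make up. A row lasts 1/10 s, in which the tool goes at most 50 mm and 8.59 degrees, less where a joint would pass 70% of its speed; a pose out of reach is approached as far as the arm can. A call with a number of a shift or a turn outside -1 to 1 is refused whole. A call with a gripper value outside its range is refused whole. "hand" is the opening, from 0 (shut) to 1 (fully open), set as the call begins (left out, the last holds). The fingers move at their own pace and stop on an object; the grip force is fixed at half the most. Time passes only in rows, so rows that repeat a pose let the fingers close. It gives the time, the measured TCP pose, the force and the opening at its end, in the units of the state.
- get_obs(): the state, without advancing time (a new reading comes with each control period).
- grab_frame(name): name is "scene" or "top" or "wrist"; returns (picture, depth): 400x640x3 uint8, red, green, blue; 400x640 float32, m along the optical axis (not along the pixel's ray), 0 where there is no reading.
- calibration(name): a dict with "fx", "fy", "cx", "cy" (pixels), "R" (3x3) and "t" (3): a world point X has camera coordinates R X + t. Camera axes: x right, y down, z forward; pixel columns grow to the right and rows downward; lengths in m; the calibration is good to about 2 mm. A picture is of the moment at which its call begins: read the wrist's pose just before it. calibration takes no time and is no camera call; for the wrist camera it gives the pose at the moment of the call.
- finish_job(): hands the job in, once; it reports no verdict.
The state is a dict: "time_s": time; "joints": joint angles; "dq": joint speeds; "joint_torque": joint torques, N m; "position": TCP position; "tcp_rot": TCP orientation; "force": force on the tool from outside, world axes, zero at the start; "moment": the same for the moment, N m; "opening": finger opening in m.
Only numpy, scipy, OpenCV 4.12 (cv2) and the standard library are available. Lean on these libraries where they do the work, as an engineer would, in place of code of your own. Each camera call takes 0.05 s, during which the arm holds its last target. There are 200 camera calls.

### The job

Two grey cases each hide a sieve plate under a hinged cover flap; look which glaze jar stands on the round black mat and lift the flap of that jar's colour (rust-brown or cream) by its bar until it stands upright, leaving the other case shut. Draw that case's sieve plate up by its tab and present it hanging upright and still over the middle of the white dish, its lower edge about a hand's breadth (10 cm) above the dish's rim, with the flap left standing open and the jars and dish undisturbed. Finish while still holding the plate there: do not put it down or let go.

Things in the scene. Friction and masses are not known exactly. Their poses are not given: they have to be found in the camera images.
- case_rust: grey open-topped case with a rust-brown cover flap, fixed, 100 (x) x 104 (y) x 60 high (96 with the flap shut), walls 5, inner floor at 5; origin at the centre of its underside; x points from the handle side (front) to the hinge side, z up. The sieve plate stands in it across x, 15 in front of the centre, in guide grooves with 1.5 play; it draws straight up
- flap_rust (a joint): hinge of the rust-brown cover flap (a hood with a top and 32 deep sides) along the case's upper back edge: 0 shut, grows as the front is lifted, 1.57 upright, stop at 1.9 rad; may start slightly ajar. The hinge is stiff: the flap (0.12 kg) stays where it is left, 1 to 2 N at the bar moves it
- flap_rust_bar (a point): centre of the round steel handle bar of the rust-brown flap: 10 thick, 70 long along the case's y, an arm at each end (60 free between). Flap shut: 118 in front of and 44 above the hinge line, 105 above the table, 16 in front of the flap's front face, 9 above its top. Pinched front-to-back from above, it turns between the fingers as the flap swings
- flap_rust_hinge (a point): middle of the rust-brown flap's hinge line, which runs along the case's y, 50 behind the case's centre and 60.5 above the table; the point turns with the flap
- sieve_rust_center (a point): centre, half-way up, of the loose sieve plate under the rust-brown flap: mesh in an aluminium frame 5 thick (x) x 90 (y) x 53 high, on top in the middle a rust-brown grip tab 10 (x) x 36 (y) x 28 high. 81 high in all: lower edge 40.5 below this point, tab 12.5 to 40.5 above it, z up. 0.1 kg. In the case the tab stands 58 to 86 above the table, above the rim
- jar_rust: glaze jar with rust-brown contents and pale lid, 59 across, 82 high, standing loose on the board; origin at the centre of its underside
- case_pale: grey open-topped case with a cream cover flap, fixed, 100 (x) x 104 (y) x 60 high (96 with the flap shut), walls 5, inner floor at 5; origin at the centre of its underside; x points from the handle side (front) to the hinge side, z up. The sieve plate stands in it across x, 15 in front of the centre, in guide grooves with 1.5 play; it draws straight up
- flap_pale (a joint): hinge of the cream cover flap (a hood with a top and 32 deep sides) along the case's upper back edge: 0 shut, grows as the front is lifted, 1.57 upright, stop at 1.9 rad; may start slightly ajar. The hinge is stiff: the flap (0.12 kg) stays where it is left, 1 to 2 N at the bar moves it
- flap_pale_bar (a point): centre of the round steel handle bar of the cream flap: 10 thick, 70 long along the case's y, an arm at each end (60 free between). Flap shut: 118 in front of and 44 above the hinge line, 105 above the table, 16 in front of the flap's front face, 9 above its top. Pinched front-to-back from above, it turns between the fingers as the flap swings
- flap_pale_hinge (a point): middle of the cream flap's hinge line, which runs along the case's y, 50 behind the case's centre and 60.5 above the table; the point turns with the flap
- sieve_pale_center (a point): centre, half-way up, of the loose sieve plate under the cream flap: mesh in an aluminium frame 5 thick (x) x 90 (y) x 53 high, on top in the middle a cream grip tab 10 (x) x 36 (y) x 28 high. 81 high in all: lower edge 40.5 below this point, tab 12.5 to 40.5 above it, z up. 0.1 kg. In the case the tab stands 58 to 86 above the table, above the rim
- jar_pale: glaze jar with cream contents and pale lid, 59 across, 82 high, standing loose on the board; origin at the centre of its underside
- board_mat (a point): centre of the round black mat (88 across) on the wooden board (100 x 230 x 12, fixed) at the back of the work area; the jar that stands on this mat is the glaze in use, the other jar stands on bare wood 124 away
- dish: round white dish with a dark rim, 225 across, 44 high, loose; origin at the centre of its underside
Not all that is in view belongs to the job. Leave any green or purple look-alike of the jar_pale alone.

How it is judged:
On the way, in this order (a step that is already met when the one before it is completed fails the run):
1. the flap of the case whose colour matches the jar on the black mat has been swung up to about upright (((horizontal distance between jar_rust and board_mat below 0.04 m and value of joint flap_rust above 1.35 rad) or (horizontal distance between jar_pale and board_mat below 0.04 m and value of joint flap_pale above 1.35 rad))), for 0.2 s.
2. that case's sieve plate is drawn up clear of the case, in the fingers (((horizontal distance between jar_rust and board_mat below 0.04 m and height (world z) of sieve_rust_center above 0.105 m and contact force between the fingers and sieve_rust above 1 N) or (horizontal distance between jar_pale and board_mat below 0.04 m and height (world z) of sieve_pale_center above 0.105 m and contact force between the fingers and sieve_pale above 1 N))), for 0.2 s.
At the end, for the whole second after the job is handed in: The matching plate is held in the fingers, still, upright within 15 degrees, centred within 4 cm over the dish, lower edge 5 to 20 cm above its rim, touching neither dish nor case; its flap stands open beyond 1.2 rad, the other is below 0.35 rad (((horizontal distance between jar_rust and board_mat below 0.04 m and value of joint flap_rust above 1.2 rad and value of joint flap_pale below 0.35 rad and horizontal distance between sieve_rust_center and dish below 0.04 m and height (world z) of sieve_rust_center between 0.135 and 0.29 m and angle between sieve_rust_center's own z axis and vertical below 0.26 rad and linear speed of sieve_rust below 0.03 m/s and contact force between the fingers and sieve_rust above 1 N and contact force between sieve_rust and dish below 0.1 N and contact force between sieve_rust and case_rust below 0.1 N) or (horizontal distance between jar_pale and board_mat below 0.04 m and value of joint flap_pale above 1.2 rad and value of joint flap_rust below 0.35 rad and horizontal distance between sieve_pale_center and dish below 0.04 m and height (world z) of sieve_pale_center between 0.135 and 0.29 m and angle between sieve_pale_center's own z axis and vertical below 0.26 rad and linear speed of sieve_pale below 0.03 m/s and contact force between the fingers and sieve_pale above 1 N and contact force between sieve_pale and dish below 0.1 N and contact force between sieve_pale and case_pale below 0.1 N))); the arm keeps its last pose, push and grip.
It fails at once if the flap of the other case is opened (beyond 0.4 rad) ((horizontal distance between jar_rust and board_mat below 0.04 m and value of joint flap_pale above 0.4 rad) or (horizontal distance between jar_pale and board_mat below 0.04 m and value of joint flap_rust above 0.4 rad)).
It fails at once if the dish is pushed more than 2 cm (distance of dish from where it was at the start of the episode above 0.02 m).
It fails at once if a glaze jar is pushed more than 2 cm or tipped (distance of any of jar_rust, jar_pale from where it was at the start of the episode above 0.02 m or angle between any of jar_rust, jar_pale's own z axis and vertical above 0.3 rad).
It also fails if it takes over 58 s, if anything falls off the work surface, if the arm or the gripper's body presses on something with over 40 N, if the wrist force passes 120 N, or if a joint passes its speed limit or range.

## Working session

There is one attempt and no reset: what is moved stays moved. The work goes in short steps, Python scripts to look and compute and a tool call to move; the robot and the scene stay as the last step left them, time stands still between calls to the robot, and variables do not carry over. Pictures are saved under pics/ and viewed, about 8 in all and at most 12, crops included, and the job is handed in when it is done.

Besides the shell and the picture viewer there is one more tool, called after "Request:" as name(argument=value, ...), one argument or row to a line, values as JSON. drive_tool: Moves the arm, as the interface text tells. Shifts and turns lie within -1 to 1; 1 stands for 8 cm of shift or 360 degrees of turn. Its arguments: {"type":"object","properties":{"series":{"type":"array","items":{"type":"object","properties":{"x":{"type":"number"},"y":{"type":"number"},"z":{"type":"number"},"rx":{"type":"number"},"ry":{"type":"number"},"rz":{"type":"number"}}}},"hand":{"type":"number"}},"required":["series"]}

```bash
mkdir -p pics
python3 - <<'E'
from station import *
import cv2,numpy as np
o=get_obs(); print({k:np.round(v,4).tolist() for k,v in o.items()})
for n in("scene","top"):
    p,d=grab_frame(n); cv2.imwrite(f"pics/{n}0.png",p[:,:,::-1]); np.savez(f"{n}0.npz",p=p,d=d,**calibration(n))
    c=calibration(n); print(n,c["fx"],c["cx"],c["cy"],np.round(-np.array(c["R"]).T@c["t"],3),np.round(c["R"],3).tolist(),(d>0).mean())
E
```

```text
{'time_s': 0.0, 'joints': [-1.3075, 0.6159, -0.0126, 1.4249, 0.0081, 1.1034, -0.0404], 'dq': [-0.0009, -0.0008, -0.0001, -0.0014, -0.0013, -0.0006, -0.001], 'joint_torque': [0.0001, -45.8945, 0.2093, -16.5745, -0.0611, 0.0204, 0.0002], 'position': [0.1855, 0.6221, 0.2175], 'tcp_rot': [-0.0002, 0.1444, 0.9895, -0.0013], 'force': [0.0907, -0.4519, -0.88], 'moment': [0.0182, 0.0555, -0.0385], 'opening': 0.0928}
scene 461.95968387736684 317.2538409655653 198.80743334788832 [-0.048 -0.98   0.751] [[0.829, -0.559, -0.014], [-0.288, -0.404, -0.868], [0.479, 0.724, -0.496]] 0.9834375
top 436.9420701833776 312.7907056811189 202.18498245894523 [0.503 0.005 1.199] [[0.015, -1.0, 0.001], [-0.996, -0.015, -0.093], [0.093, 0.0, -0.996]] 0.9957734375
```

View pics/scene0.png

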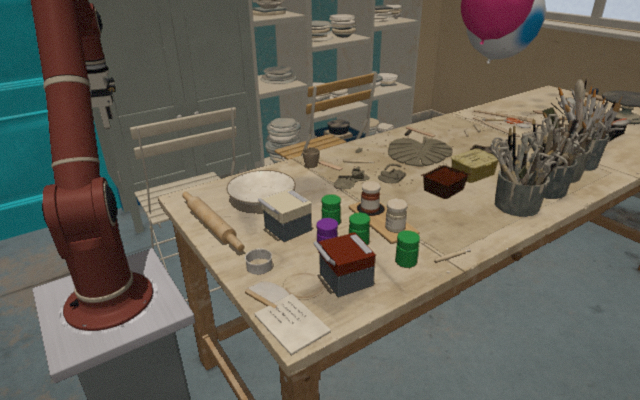

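View pics/top0.png

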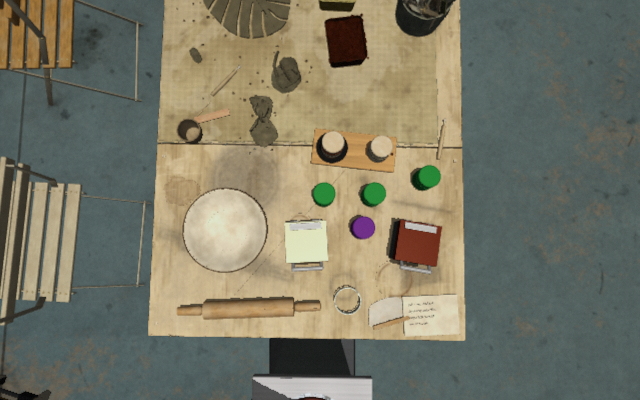

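The top view shows the cream case at about (306,243), the rust case at (416,243), the dish at (225,230) and the board at (353,149). The mat is under the left jar (332,147), which is the far-left jar in the scene view at (370,197). I'll crop in to confirm its colour.

Run:
```python
import cv2,numpy as np
a=cv2.imread("pics/scene0.png");b=cv2.imread("pics/top0.png")
A=cv2.resize(a[170:300,310:430],(552,598),interpolation=cv2.INTER_CUBIC)
cv2.imwrite("pics/c1.png",A)
B=cv2.resize(b[120:285,270:450],None,fx=4.4,fy=3.6,interpolation=cv2.INTER_CUBIC)
B=cv2.resize(b[205:285,270:450],None,fx=4.4,fy=4.4,interpolation=cv2.INTER_CUBIC);cv2.imwrite("pics/c2.png",B)
```

```text
(no output)
```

View pics/c1.png

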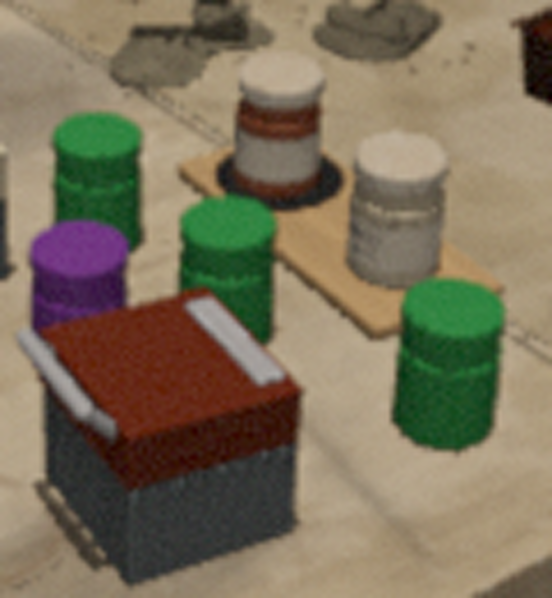

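View pics/c2.png

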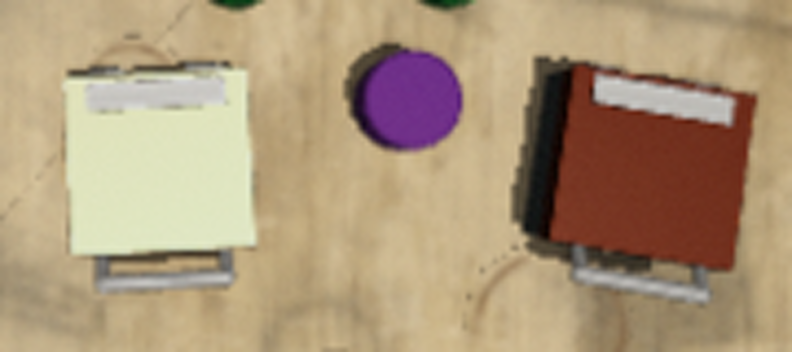

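The jar on the black mat has rust-brown contents, so the rust case is the target. In the top view its flap is at about (416,243) and the bar at about (416,270), toward the robot. Next I'll get positions from both views.

```bash
cat > h.py <<'E'
import cv2,numpy as np
def cloud(d,c):
    v,u=np.mgrid[:d.shape[0],:d.shape[1]]
    P=np.stack([(u-c["cx"])/c["fx"]*d,(v-c["cy"])/c["fy"]*d,d],-1)
    return (P-c["t"])@np.asarray(c["R"])
def load(n): z=np.load(n+".npz"); return z["p"],z["d"],z
def hsv(p): return cv2.cvtColor(p,cv2.COLOR_RGB2HSV)
def rust(p): h=hsv(p); return (h[...,0]<12)&(h[...,1]>150)&(h[...,2]>50)
E
python3 - <<'E'
from h import *
np.set_printoptions(precision=4,suppress=True)
for n in("scene0","top0"):
    p,d,c=load(n); W=cloud(d,c); m=rust(p); nn=(np.arange(640)[None]+0*d); mm=np.arange(400)[:,None]+0*d
    box=((310<nn)&(nn<385)&(mm>225)) if n[0]=="s" else ((380<nn)&(nn<450)&(mm>210)&(mm<290))
    m&=box; Q=W[m]; T=Q[Q[:,2]>np.percentile(Q[:,2],60)-.006]
    r=cv2.minAreaRect((Q if n[0]=="t" else T)[:,:2].astype(np.float32)); print(n,"flap z",np.percentile(Q[:,2],[5,50,95]),"rect",r)
    A=np.c_[T[:,:2],np.ones(len(T))]; print(" plane",np.linalg.lstsq(A,T[:,2],rcond=None)[0])
    g=box&(hsv(p)[...,1]<70)&(hsv(p)[...,2]>70)&(W[...,2]>.085)
    G=W[g]; front=G[G[:,0]<np.median(T[:,0])-.045]
    print(" bar n",len(front),"mean",front.mean(0),"min",front.min(0),"max",front.max(0)); print(" rectbar",cv2.minAreaRect(front[:,:2].astype(np.float32)))
p,d,c=load("top0");W=cloud(d,c)
# dish
h=hsv(p); u,v=225,230
s=W[v-60:v+60,u-60:u+60]; k=(s[...,2]>.036)&(s[...,2]<.06); D=s[k]
print("dish",cv2.minEnclosingCircle(D[:,:2].astype(np.float32)),"zmax",np.percentile(D[:,2],99))
for nm,lo,hi in(("green",50,75),("purple",125,150)):
    m=((h[...,0]>lo)&(h[...,0]<hi)&(h[...,1]>120)).astype(np.uint8); N,L,S,C=cv2.connectedComponentsWithStats(m)
    for i in range(1,N):
        if S[i,4]>80: Q=W[L==i]; print(nm,np.median(Q,0))
for u,v in((332,143),(380,149),(306,243)): print(W[v,u])
E
```

```text
scene0 flap z [0.0702 0.0965 0.0994] rect ((0.27447709441185, -0.6117814779281616), (0.970437228679657, 0.12936186790466309), 56.32755661010742)
 plane [-0.5225 -0.3858  0.2544]
 bar n 146 mean [ 0.3549 -0.3883  0.2236] min [-0.0484 -0.9797  0.0923] max [ 0.4518 -0.2156  0.7506]
 rectbar ((0.2185540646314621, -0.6087532043457031), (0.9129472374916077, 0.045051902532577515), 57.08851623535156)
top0 flap z [0.0941 0.0977 0.1014] rect ((0.5251723527908325, -0.15751025080680847), (0.3160242438316345, 0.10999593138694763), 82.74437713623047)
 plane [-0.1029  1.0945  0.437 ]
 bar n 145 mean [ 0.4429 -0.252   0.1111] min [ 0.4337 -0.29    0.0953] max [ 0.4546 -0.2123  0.1182]
 rectbar ((0.4437650740146637, -0.2513431906700134), (0.07811978459358215, 0.017571793869137764), 86.49169921875)
dish ((0.5349552631378174, 0.238272026181221), 0.11280221492052078) zmax 0.0475928898768095
green [ 0.6769 -0.2872  0.0816]
green [ 0.6291 -0.0228  0.0824]
green [ 0.6308 -0.1497  0.0819]
purple [ 0.5454 -0.1222  0.0823]
[ 0.7594 -0.0423  0.0967]
[ 0.7465 -0.1661  0.0931]
[0.5029 0.0202 0.0971]
```

Run:
```python
from h import *
np.set_printoptions(precision=4,suppress=True)
for n in("scene0","top0"):
    p,d,c=load(n); W=cloud(d,c); B=(abs(W[...,0]-.5)<.1)&(abs(W[...,1]+.24)<.08)&(d>0)
    m=cv2.erode((rust(p)&B).astype(np.uint8),np.ones((2,2)))>0; Q=W[m]; T=Q[Q[:,2]>.085]
    A=np.c_[T[:,:2]-[.5,-.24],np.ones(len(T))]; k=np.ones(len(T),bool)
    for _ in range(6):
        s=np.linalg.lstsq(A[k],T[k,2],rcond=None)[0]; k=abs(T[:,2]-A@s)<.003
    print(n,"plane",s,k.sum(),"rect",cv2.minAreaRect(T[k][:,:2].astype(np.float32)))
    g=B&(hsv(p)[...,1]<80)&(W[...,2]>.098)&(W[...,0]<.46); F=W[g]
    print(" bar",len(F),np.median(F,0),np.percentile(F,[3,97],0).tolist(),cv2.minAreaRect(F[:,:2].astype(np.float32)))
    print(" bar z pct",np.percentile(F[:,2],[5,25,50,75,95]))
```

```text
scene0 plane [-0.0324  0.0061  0.0974] 785 rect ((0.5046627521514893, -0.26487448811531067), (0.10188930481672287, 0.09420976042747498), 82.25643157958984)
 bar 115 [ 0.442  -0.259   0.1114] [[0.43378124861332235, -0.2905200855144022, 0.10070732977866106], [0.4510489582440399, -0.2173277252272637, 0.11428025340755225]] ((0.4468211829662323, -0.253717303276062), (0.07610060274600983, 0.01895178109407425), 81.5777587890625)
 bar z pct [0.101  0.1089 0.1114 0.1125 0.1141]
top0 plane [-0.0295  0.0061  0.0978] 1119 rect ((0.5061430931091309, -0.2620057463645935), (0.10320036113262177, 0.09775137156248093), 80.99365997314453)
 bar 152 [ 0.4431 -0.2493  0.1116] [[0.43397470792812737, -0.2874595718541511, 0.10135927302509046], [0.45684951675656416, -0.21382957971193425, 0.11585778220739858]] ((0.44582217931747437, -0.2510327696800232), (0.07981286942958832, 0.01858174428343773), 82.46597290039062)
 bar z pct [0.1023 0.1094 0.1116 0.1137 0.1155]
```

```bash
cat >> h.py <<'E'
from scipy.spatial.transform import Rotation as R
def Rm(q): return R.from_quat([q[1],q[2],q[3],q[0]])
def down(yaw): # tool down, tool y at world angle yaw (deg)
    y=np.array([np.cos(np.radians(yaw)),np.sin(np.radians(yaw)),0]);z=np.array([0,0,-1.]);return R.from_matrix(np.c_[np.cross(y,z),y,z])
def delta(p,r,p2,r2):
    s=r.inv().apply(np.asarray(p2)-p)/.08; w=(r.inv()*r2).as_rotvec()/(2*np.pi); return np.round(np.r_[s,w],3)
E
python3 - <<'E'
from station import *
from h import *
np.set_printoptions(precision=3,suppress=True)
o=get_obs(); p=np.array(o["position"]); r=Rm(o["tcp_rot"])
a0,a1=73.4,-29.7; r0,r1=.649,.509; z0,z1=.2175,.26
pt=lambda t:np.array([(r0+(r1-r0)*t)*np.cos(np.radians(a0+(a1-a0)*t)),(r0+(r1-r0)*t)*np.sin(np.radians(a0+(a1-a0)*t)),z0+(z1-z0)*t])
t=0
while t<.999:
    for t2 in np.arange(1,t,-.005):
        q=pt(t2); yaw=max(-9,min(73.4,a0+(a1-a0)*t2+45)); D=delta(p,r,q,down(yaw))
        if abs(D[:3]).max()<=1 and np.linalg.norm(q-p)<.135: break
    print(round(t2,3),q,round(yaw,1),D); p,r,t=q,down(yaw),t2
E
```

```text
0.065 [0.253 0.588 0.22 ] 73.4 [-0.933 -0.172 -0.033 -0.    -0.    -0.   ]
0.135 [0.32  0.543 0.223] 73.4 [-0.961 -0.299 -0.037  0.     0.     0.   ]
0.21 [0.384 0.487 0.226] 73.4 [-0.963 -0.446 -0.04   0.     0.     0.   ]
0.295 [0.445 0.414 0.23 ] 73.4 [-0.988 -0.648 -0.045  0.     0.     0.   ]
0.395 [0.5   0.321 0.234] 73.4 [-0.996 -0.927 -0.053  0.     0.     0.   ]
0.485 [0.533 0.231 0.238] 68.4 [-0.723 -0.956 -0.048  0.     0.     0.014]
0.575 [0.551 0.139 0.242] 59.1 [-0.633 -0.987 -0.048  0.     0.     0.026]
0.665 [0.554 0.047 0.246] 49.8 [-0.617 -0.968 -0.048  0.     0.     0.026]
0.755 [ 0.542 -0.042  0.25 ] 40.6 [-0.6   -0.949 -0.048  0.     0.     0.026]
0.85 [ 0.514 -0.13   0.254] 30.8 [-0.611 -0.983 -0.05   0.     0.     0.027]
0.945 [ 0.472 -0.21   0.258] 21.0 [-0.593 -0.961 -0.05   0.     0.     0.027]
1.0 [ 0.442 -0.252  0.26 ] 15.3 [-0.354 -0.535 -0.029  0.     0.     0.016]
```

Request:
drive_tool(
  series=[
    {"x": -0.5,"y": -0.09,"z": -0.02},
    {"x": -0.93,"y": -0.17,"z": -0.03},
  ],
  hand=1,
)

```text
schema error: expected keys x, y, z, rx, ry, rz
```

Request:
drive_tool(
  series=[
    {"x": -0.5,"y": -0.15,"z": -0.02},
    {"x": -0.96,"y": -0.3,"z": -0.04},
  ],
)

```text
schema error: expected keys x, y, z, rx, ry, rz
```

Request:
drive_tool(
  series=[
    {"x": -0.5,"y": -0.22,"z": -0.02},
    {"x": -0.96,"y": -0.45,"z": -0.04},
  ],
)

```text
schema error: expected keys x, y, z, rx, ry, rz
```

Request:
drive_tool(
  series=[
    {"x": -0.5,"y": -0.32,"z": -0.02},
    {"x": -0.99,"y": -0.65,"z": -0.04},
  ],
)

```text
schema error: expected keys x, y, z, rx, ry, rz
```

Request:
drive_tool(
  series=[
    {"x": -0.4,"y": -0.37,"z": -0.02},
    {"x": -0.8,"y": -0.74,"z": -0.04},
    {"x": -1.0,"y": -0.93,"z": -0.05},
  ],
)

```text
schema error: expected keys x, y, z, rx, ry, rz
```

All six keys are required in each row, so I'll resend the moves in full.

Request:
drive_tool(
  series=[
    {"x": -0.5,"y": -0.09,"z": -0.02,"rx": 0,"ry": 0,"rz": 0},
    {"x": -0.93,"y": -0.17,"z": -0.03,"rx": 0,"ry": 0,"rz": 0},
  ],
  hand=1,
)

```text
time_s: 0.3
position: [0.2531, 0.5881, 0.2204]
tcp_rot: [-0.0, 0.143, 0.99, -0.001]
force: [1.5, -0.4, -0.3]
opening: 0.0929
```

Request:
drive_tool(
  series=[
    {"x": -0.5,"y": -0.15,"z": -0.02,"rx": 0,"ry": 0,"rz": 0},
    {"x": -0.96,"y": -0.3,"z": -0.04,"rx": 0,"ry": 0,"rz": 0},
  ],
)

```text
time_s: 0.5
position: [0.3213, 0.5423, 0.2236]
tcp_rot: [0.0, 0.144, 0.99, -0.001]
force: [0.8, 0.4, -0.7]
opening: 0.0931
```

Request:
drive_tool(
  series=[
    {"x": -0.5,"y": -0.22,"z": -0.02,"rx": 0,"ry": 0,"rz": 0},
    {"x": -0.96,"y": -0.45,"z": -0.04,"rx": 0,"ry": 0,"rz": 0},
  ],
)

```text
time_s: 0.7
position: [0.3846, 0.4856, 0.2269]
tcp_rot: [-0.0, 0.145, 0.989, -0.001]
force: [0.6, -0.7, -0.4]
opening: 0.0929
```

Request:
drive_tool(
  series=[
    {"x": -0.5,"y": -0.32,"z": -0.02,"rx": 0,"ry": 0,"rz": 0},
    {"x": -0.99,"y": -0.65,"z": -0.04,"rx": 0,"ry": 0,"rz": 0},
  ],
)

```text
time_s: 0.9
position: [0.4451, 0.4132, 0.2301]
tcp_rot: [-0.0, 0.144, 0.99, -0.0]
force: [0.5, 0.6, -0.6]
opening: 0.0929
```

Request:
drive_tool(
  series=[
    {"x": -0.4,"y": -0.37,"z": -0.02,"rx": 0,"ry": 0,"rz": 0},
    {"x": -0.8,"y": -0.74,"z": -0.04,"rx": 0,"ry": 0,"rz": 0},
    {"x": -1.0,"y": -0.93,"z": -0.05,"rx": 0,"ry": 0,"rz": 0},
  ],
)

```text
time_s: 1.2
position: [0.5023, 0.3151, 0.2343]
tcp_rot: [0.001, 0.148, 0.989, -0.002]
force: [1.3, 0.0, -0.4]
opening: 0.0929
```

Request:
drive_tool(
  series=[
    {"x": -0.36,"y": -0.48,"z": -0.02,"rx": 0,"ry": 0,"rz": 0.007},
    {"x": -0.72,"y": -0.95,"z": -0.05,"rx": 0,"ry": 0,"rz": 0.014},
  ],
)

```text
time_s: 1.4
position: [0.5329, 0.2302, 0.238]
tcp_rot: [-0.001, 0.188, 0.982, -0.0]
force: [1.2, -0.5, -0.2]
opening: 0.0929
```

Request:
drive_tool(
  series=[
    {"x": -0.31,"y": -0.5,"z": -0.02,"rx": 0,"ry": 0,"rz": 0.013},
    {"x": -0.63,"y": -0.98,"z": -0.05,"rx": 0,"ry": 0,"rz": 0.026},
  ],
)

```text
time_s: 1.6
position: [0.5509, 0.1377, 0.2422]
tcp_rot: [-0.001, 0.269, 0.963, -0.0]
force: [0.6, -0.0, -1.1]
opening: 0.0927
```

Request:
drive_tool(
  series=[
    {"x": -0.31,"y": -0.5,"z": -0.02,"rx": 0,"ry": 0,"rz": 0.013},
    {"x": -0.62,"y": -0.97,"z": -0.05,"rx": 0,"ry": 0,"rz": 0.026},
  ],
)

```text
time_s: 1.8
position: [0.5531, 0.0455, 0.2462]
tcp_rot: [-0.0, 0.347, 0.938, -0.0]
force: [0.7, -0.2, 0.1]
opening: 0.0931
```

Request:
drive_tool(
  series=[
    {"x": -0.3,"y": -0.48,"z": -0.02,"rx": 0,"ry": 0,"rz": 0.013},
    {"x": -0.6,"y": -0.95,"z": -0.05,"rx": 0,"ry": 0,"rz": 0.026},
  ],
)

```text
time_s: 2.0
position: [0.5402, -0.0431, 0.2503]
tcp_rot: [-0.0, 0.422, 0.907, -0.0]
force: [0.5, 0.6, -0.4]
opening: 0.0929
```

Request:
drive_tool(
  series=[
    {"x": -0.3,"y": -0.5,"z": -0.02,"rx": 0,"ry": 0,"rz": 0.013},
    {"x": -0.61,"y": -0.98,"z": -0.05,"rx": 0,"ry": 0,"rz": 0.027},
  ],
)

```text
time_s: 2.2
position: [0.5115, -0.1308, 0.2543]
tcp_rot: [-0.001, 0.497, 0.868, -0.0]
force: [0.2, -0.5, -0.2]
opening: 0.0927
```

Request:
drive_tool(
  series=[
    {"x": -0.3,"y": -0.5,"z": -0.02,"rx": 0,"ry": 0,"rz": 0.013},
    {"x": -0.59,"y": -0.96,"z": -0.05,"rx": 0,"ry": 0,"rz": 0.027},
  ],
)

```text
time_s: 2.4
position: [0.469, -0.2106, 0.2584]
tcp_rot: [-0.0, 0.569, 0.822, -0.0]
force: [1.1, 0.1, 0.4]
opening: 0.0929
```

Request:
drive_tool(
  series=[
    {"x": -0.35,"y": -0.53,"z": -0.03,"rx": 0,"ry": 0,"rz": 0.02},
    {"x": -0.35,"y": -0.53,"z": -0.03,"rx": 0,"ry": 0,"rz": 0.04},
    {"x": -0.35,"y": -0.53,"z": -0.03,"rx": 0,"ry": 0,"rz": 0.06},
    {"x": -0.35,"y": -0.53,"z": -0.03,"rx": 0,"ry": 0,"rz": 0.083},
    {"x": -0.35,"y": -0.53,"z": -0.03,"rx": 0,"ry": 0,"rz": 0.083},
  ],
)

```text
time_s: 2.9
position: [0.4406, -0.2499, 0.2606]
tcp_rot: [-0.0, 0.761, 0.649, -0.0]
force: [0.9, -0.0, -0.1]
opening: 0.0928
```

Run:
```python
from station import *
from h import *
o=get_obs(); c=calibration("wrist"); p,d=grab_frame("wrist"); cv2.imwrite("pics/w1.png",p[:,:,::-1]); np.savez("w1.npz",p=p,d=d,**c)
print(o["position"],o["tcp_rot"],np.round(o["joints"],3)); print("cam",-np.array(c["R"]).T@c["t"],np.round(c["R"],3).tolist())
```

```text
[ 0.44060713 -0.24985314  0.26063533] [-4.56605967e-04  7.60611797e-01  6.49206724e-01 -3.39008933e-04] [ 0.138  0.375  0.474  1.778 -0.195  1.037  0.526]
cam [ 0.45308159 -0.16947981  0.42699273] [[0.988, -0.157, -0.001], [-0.15, -0.945, 0.29], [-0.046, -0.286, -0.957]]
```

View pics/w1.png

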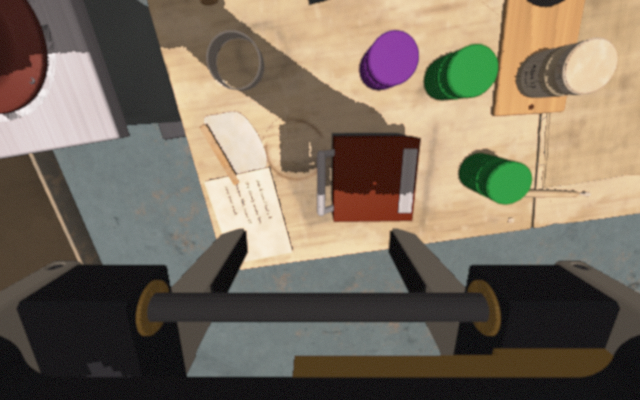

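The wrist view has the bar at about (323,183) and the flap at (375,178), squared up with the jaws. I'll measure from here.

Run:
```python
from h import *
np.set_printoptions(precision=4,suppress=True)
p,d,c=load("w1"); W=cloud(d,c); box=np.zeros(d.shape,bool); box[130:225,310:425]=1
m=cv2.erode((rust(p)&box).astype(np.uint8),np.ones((2,2)))>0; T=W[m]; T=T[(T[:,2]>.085)]
A=np.c_[T[:,:2]-[.5,-.25],np.ones(len(T))]; k=np.ones(len(T),bool)
for _ in range(6): s=np.linalg.lstsq(A[k],T[k,2],rcond=None)[0]; k=abs(T[:,2]-A@s)<.003
print("plane",s,k.sum(),cv2.minAreaRect(T[k][:,:2].astype(np.float32)))
g=np.zeros(d.shape,bool); g[150:215,316:332]=1; g&=(W[...,2]>.1)&~rust(p); F=W[g]
v,u=np.where(g); print("bar px",u.min(),u.max(),v.min(),v.max(),len(F)); print(np.median(F,0),np.percentile(F,[5,95],0)); print(cv2.fitLine(F[:,:2].astype(np.float32),cv2.DIST_HUBER,0,.001,.001).ravel(),cv2.minAreaRect(F[:,:2].astype(np.float32)))
gl=np.zeros(d.shape,bool); gl[145:215,398:422]=1; gl&=(hsv(p)[...,1]<70)&(W[...,2]>.08); F=W[gl]; print("back strip",cv2.minAreaRect(F[:,:2].astype(np.float32)))
# two-view ray of the bar centre: top px fit + wrist px
def ray(c,u,v):
    Rr=np.asarray(c["R"]); o=-Rr.T@c["t"]; q=Rr.T@[(u-c["cx"])/c["fx"],(v-c["cy"])/c["fy"],1]; return o,q/np.linalg.norm(q)
def bpx(n,g): v,u=np.where(g); return (u.min()+u.max())/2,(v.min()+v.max())/2
pt,dt,ct=load("top0"); Wt=cloud(dt,ct); B=(abs(Wt[...,0]-.44)<.02)&(abs(Wt[...,1]+.25)<.05)&(Wt[...,2]>.098)&~rust(pt)&(hsv(pt)[...,1]<80)
v,u=np.where(B); v0,u0=np.where(g)
o1,q1=ray(ct,np.median(u),np.median(v)); o2,q2=ray(c,np.median(u0),np.median(v0))
s=np.linalg.lstsq(np.c_[q1,-q2],o2-o1,rcond=None)[0]; print("2view",o1+q1*s[0],o2+q2*s[1])
```

```text
plane [-0.0287  0.006   0.0974] 5509 ((0.508924126625061, -0.26052775979042053), (0.10376612842082977, 0.09967488050460815), 81.00630187988281)
bar px 316 331 150 214 593
[ 0.4444 -0.2469  0.112 ] [[ 0.4365 -0.2848  0.1032]
 [ 0.4553 -0.2137  0.1136]]
[ 0.1554  0.9878  0.4449 -0.244 ] ((0.45066699385643005, -0.22935828566551208), (0.11901463568210602, 0.016397293657064438), 80.90473937988281)
back strip ((0.5230115056037903, -0.22564172744750977), (0.0618564710021019, 0.16837801039218903), 31.059831619262695)
2view [ 0.4431 -0.2497  0.1122] [ 0.4442 -0.2476  0.1117]
```

Request:
drive_tool(
  series=[
    {"x": 0,"y": 0.04,"z": 0.5,"rx": 0,"ry": 0,"rz": 0},
    {"x": 0,"y": 0.04,"z": 1.0,"rx": 0,"ry": 0,"rz": 0},
  ],
  hand=0.4,
)

```text
time_s: 3.15
position: [0.4455, -0.2508, 0.181]
tcp_rot: [0.002, 0.759, 0.651, 0.001]
force: [0.2, -0.0, -1.0]
opening: 0.0814
```

Request:
drive_tool(
  series=[
    {"x": 0,"y": 0,"z": 0.4,"rx": 0,"ry": 0,"rz": 0},
    {"x": 0,"y": 0,"z": 0.6,"rx": 0,"ry": 0,"rz": 0},
    {"x": 0,"y": 0,"z": 0.75,"rx": 0,"ry": 0,"rz": 0},
    {"x": 0,"y": 0,"z": 0.75,"rx": 0,"ry": 0,"rz": 0},
  ],
)

```text
time_s: 3.55
position: [0.4433, -0.25, 0.1198]
tcp_rot: [-0.001, 0.76, 0.65, -0.001]
force: [0.1, -0.6, -0.4]
opening: 0.0495
```

Run:
```python
from station import *
from h import *
o=get_obs(); c=calibration("wrist"); p,d=grab_frame("wrist"); q,e=grab_frame("scene")
print(o["position"],o["tcp_rot"],o["opening"],o["force"])
q=cv2.resize(q[180:300,290:410],(400,400),interpolation=cv2.INTER_CUBIC)
cv2.imwrite("pics/w2.png",np.hstack([p[0:400,150:550],q])[:,:,::-1])
```

```text
[ 0.44333842 -0.25001111  0.1198038 ] [-1.41726785e-03  7.60085314e-01  6.49821535e-01 -5.29186297e-04] 0.04954259172466309 [ 0.07721854 -0.61138129 -0.43577408]
```

View pics/w2.png

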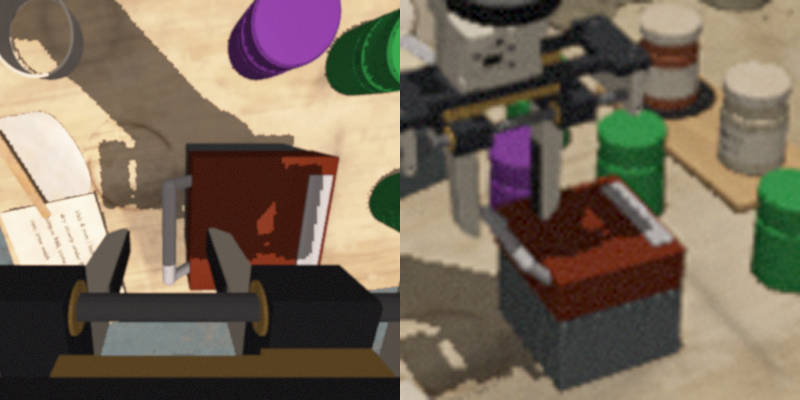

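The fingers straddle the bar line front to back. I'll lower 17 mm and close.

Request:
drive_tool(
  series=[
    {"x": 0,"y": 0,"z": 0.11,"rx": 0,"ry": 0,"rz": 0},
    {"x": 0,"y": 0,"z": 0.22,"rx": 0,"ry": 0,"rz": 0},
    {"x": 0,"y": 0,"z": 0.22,"rx": 0,"ry": 0,"rz": 0},
  ],
)

```text
time_s: 3.95
position: [0.4435, -0.25, 0.1026]
tcp_rot: [-0.001, 0.761, 0.649, -0.0]
force: [-0.8, 0.2, 0.1]
opening: 0.0371
```

Request:
drive_tool(
  series=[
    {"x": 0,"y": 0,"z": 0,"rx": 0,"ry": 0,"rz": 0},
    {"x": 0,"y": 0,"z": 0,"rx": 0,"ry": 0,"rz": 0},
    {"x": 0,"y": 0,"z": 0,"rx": 0,"ry": 0,"rz": 0},
    {"x": 0,"y": 0,"z": 0,"rx": 0,"ry": 0,"rz": 0},
    {"x": 0,"y": 0,"z": 0,"rx": 0,"ry": 0,"rz": 0},
    {"x": 0,"y": 0,"z": 0,"rx": 0,"ry": 0,"rz": 0},
  ],
  hand=0,
)

```text
time_s: 4.55
position: [0.444, -0.2506, 0.1036]
tcp_rot: [0.0, 0.761, 0.649, -0.0]
force: [1.0, -0.1, 0.3]
opening: 0.0087
```

An opening of 8.7 mm and a 1 mm rise mean the tips pinch the bar above its centre. I'll reopen, go slightly lower and close again.

Request:
drive_tool(
  series=[
    {"x": 0,"y": 0,"z": 0,"rx": 0,"ry": 0,"rz": 0},
    {"x": 0,"y": 0,"z": 0.02,"rx": 0,"ry": 0,"rz": 0},
    {"x": 0,"y": 0,"z": 0.04,"rx": 0,"ry": 0,"rz": 0},
    {"x": 0,"y": 0,"z": 0.045,"rx": 0,"ry": 0,"rz": 0},
  ],
  hand=0.3,
)

```text
time_s: 4.95
position: [0.4439, -0.2505, 0.0996]
tcp_rot: [-0.0, 0.761, 0.649, -0.0]
force: [-0.6, 0.1, -0.7]
opening: 0.0276
```

Run:
```python
from station import *
o=get_obs(); print(o["position"],o["opening"],o["force"])
```

```text
[ 0.44393122 -0.25046289  0.09957503] 0.027558708299610348 [-0.64557473  0.11611542 -0.73746885]
```

Request:
drive_tool(
  series=[
    {"x": 0,"y": 0,"z": 0.012,"rx": 0,"ry": 0,"rz": 0},
    {"x": 0,"y": 0,"z": 0.012,"rx": 0,"ry": 0,"rz": 0},
    {"x": 0,"y": 0,"z": 0.012,"rx": 0,"ry": 0,"rz": 0},
    {"x": 0,"y": 0,"z": 0.012,"rx": 0,"ry": 0,"rz": 0},
    {"x": 0,"y": 0,"z": 0.012,"rx": 0,"ry": 0,"rz": 0},
  ],
  hand=0,
)

```text
time_s: 5.45
position: [0.4439, -0.2506, 0.0988]
tcp_rot: [-0.0, 0.761, 0.649, -0.0]
force: [-0.2, -1.0, -0.8]
opening: 0.0091
```

Run:
```python
import numpy as np
b=lambda f:np.array([-118*np.cos(f)+44*np.sin(f),-(44*np.cos(f)+118*np.sin(f))])/80
for a,e,n in((.03,.45,6),(.45,1.05,8),(1.05,1.6,8)):
    print(a,e,[np.round(b(f)-b(a),2).tolist() for f in np.linspace(a,e,n+1)[1:]])
```

```text
0.03 0.45 [[0.05, -0.1], [0.1, -0.2], [0.16, -0.29], [0.22, -0.38], [0.29, -0.46], [0.37, -0.54]]
0.45 1.05 [[0.09, -0.08], [0.18, -0.15], [0.28, -0.21], [0.38, -0.27], [0.49, -0.32], [0.6, -0.36], [0.72, -0.39], [0.83, -0.42]]
1.05 1.6 [[0.11, -0.01], [0.22, -0.02], [0.32, -0.02], [0.43, -0.01], [0.54, 0.0], [0.64, 0.03], [0.75, 0.06], [0.85, 0.09]]
```

Request:
drive_tool(
  series=[
    {"x": 0,"y": 0.05,"z": -0.1,"rx": 0,"ry": 0,"rz": 0},
    {"x": 0,"y": 0.1,"z": -0.2,"rx": 0,"ry": 0,"rz": 0},
    {"x": 0,"y": 0.16,"z": -0.29,"rx": 0,"ry": 0,"rz": 0},
    {"x": 0,"y": 0.22,"z": -0.38,"rx": 0,"ry": 0,"rz": 0},
    {"x": 0,"y": 0.29,"z": -0.46,"rx": 0,"ry": 0,"rz": 0},
    {"x": 0,"y": 0.37,"z": -0.54,"rx": 0,"ry": 0,"rz": 0},
  ],
)

```text
time_s: 6.05
position: [0.4716, -0.2549, 0.1426]
tcp_rot: [-0.002, 0.761, 0.649, -0.001]
force: [-5.1, 0.3, 0.9]
opening: 0.009
```

Run:
```python
from station import *
from h import *
np.set_printoptions(precision=4,suppress=True)
o=get_obs(); print(o["position"],o["opening"],o["force"],o["moment"])
for n in("top","scene"):
    p,d=grab_frame(n); W=cloud(d,calibration(n)); m=rust(p)&(abs(W[...,0]-.53)<.1)&(abs(W[...,1]+.25)<.09)&(W[...,2]>.07); T=W[m]
    s=np.c_[(T[:,:2]-[.5587,-.2687])@[.9877,-.1564],T[:,2]-.0605]; print(n,len(T),np.percentile(s,[2,50,98],0))
    k=np.ones(len(s),bool)
    for _ in range(8): f=np.polyfit(s[k,0],s[k,1],1); k=abs(s[:,1]-np.polyval(f,s[:,0]))<.004
    print(" slope angle",-np.arctan(f[0]),k.mean())
```

```text
[ 0.4716 -0.2549  0.1426] 0.009042776517846622 [-5.0632  0.3128  0.8778] [ 0.0784  1.4689 -0.0148]
top 2622 [[-0.1362  0.0457]
 [-0.0972  0.4627]
 [-0.0158  0.5176]]
 slope angle 1.1949267715196306 0.07704042715484363
scene 1279 [[-0.1231  0.0182]
 [-0.0738  0.0608]
 [-0.0016  0.4701]]
 slope angle 1.268858484563277 0.0328381548084441
```

The grip holds at 9 mm with only about 5 N of drag. I'll carry on along the arc.

Request:
drive_tool(
  series=[
    {"x": 0,"y": 0.09,"z": -0.08,"rx": 0,"ry": 0,"rz": 0},
    {"x": 0,"y": 0.18,"z": -0.15,"rx": 0,"ry": 0,"rz": 0},
    {"x": 0,"y": 0.28,"z": -0.21,"rx": 0,"ry": 0,"rz": 0},
    {"x": 0,"y": 0.38,"z": -0.27,"rx": 0,"ry": 0,"rz": 0},
    {"x": 0,"y": 0.49,"z": -0.32,"rx": 0,"ry": 0,"rz": 0},
    {"x": 0,"y": 0.6,"z": -0.36,"rx": 0,"ry": 0,"rz": 0},
    {"x": 0,"y": 0.72,"z": -0.39,"rx": 0,"ry": 0,"rz": 0},
    {"x": 0,"y": 0.83,"z": -0.42,"rx": 0,"ry": 0,"rz": 0},
  ],
)

```text
time_s: 6.95
position: [0.5395, -0.2659, 0.1772]
tcp_rot: [0.0, 0.761, 0.649, 0.0]
force: [-3.9, 0.6, 4.3]
opening: 0.0092
```

Request:
drive_tool(
  series=[
    {"x": 0,"y": 0.11,"z": -0.01,"rx": 0,"ry": 0,"rz": 0},
    {"x": 0,"y": 0.22,"z": -0.02,"rx": 0,"ry": 0,"rz": 0},
    {"x": 0,"y": 0.32,"z": -0.02,"rx": 0,"ry": 0,"rz": 0},
    {"x": 0,"y": 0.43,"z": -0.01,"rx": 0,"ry": 0,"rz": 0},
    {"x": 0,"y": 0.54,"z": 0.0,"rx": 0,"ry": 0,"rz": 0},
    {"x": 0,"y": 0.64,"z": 0.03,"rx": 0,"ry": 0,"rz": 0},
    {"x": 0,"y": 0.75,"z": 0.06,"rx": 0,"ry": 0,"rz": 0},
    {"x": 0,"y": 0.85,"z": 0.09,"rx": 0,"ry": 0,"rz": 0},
    {"x": 0,"y": 0.85,"z": 0.09,"rx": 0,"ry": 0,"rz": 0},
    {"x": 0,"y": 0.85,"z": 0.09,"rx": 0,"ry": 0,"rz": 0},
  ],
)

```text
time_s: 7.95
position: [0.6065, -0.2766, 0.1678]
tcp_rot: [0.0, 0.761, 0.649, -0.0]
force: [0.0, -1.4, -1.8]
opening: 0.0092
```

Run:
```python
from station import *
from h import *
o=get_obs(); print(o["position"],o["opening"],o["force"])
q,e=grab_frame("scene"); c=calibration("scene"); np.savez("scene2.npz",p=q,d=e,**c); p,d=grab_frame("wrist")
q=cv2.resize(q[160:300,290:430],(500,500),interpolation=cv2.INTER_CUBIC)
cv2.imwrite("pics/s2.png",q[:,:,::-1])
```

```text
[ 0.60648822 -0.27664616  0.16779844] 0.00917033373480387 [ 0.0371139  -1.42634887 -1.77759757]
```

View pics/s2.png

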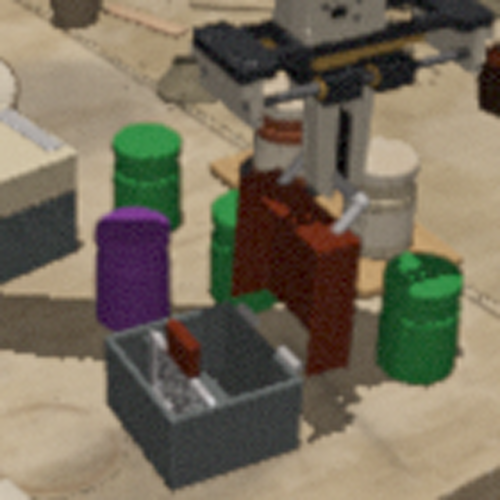

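The flap stands upright with the bar in the fingers, and the plate tab shows at about (183,345) in the crop. I'll release, rise, and swing back over the plate while turning the jaws across.

Request:
drive_tool(
  series=[
    {"x": 0,"y": 0,"z": 0,"rx": 0,"ry": 0,"rz": 0},
    {"x": 0,"y": 0,"z": 0,"rx": 0,"ry": 0,"rz": 0},
    {"x": 0,"y": 0,"z": 0,"rx": 0,"ry": 0,"rz": 0},
    {"x": 0,"y": 0,"z": -0.3,"rx": 0,"ry": 0,"rz": 0},
    {"x": 0,"y": 0,"z": -0.9,"rx": 0,"ry": 0,"rz": 0},
    {"x": 0,"y": 0,"z": -1.0,"rx": 0,"ry": 0,"rz": 0},
  ],
  hand=0.35,
)

```text
time_s: 8.65
position: [0.6087, -0.2779, 0.255]
tcp_rot: [0.005, 0.76, 0.649, 0.002]
force: [0.9, -0.4, 0.7]
opening: 0.0327
```

Request:
drive_tool(
  series=[
    {"x": 0,"y": -0.5,"z": -0.2,"rx": 0,"ry": 0,"rz": 0},
    {"x": 0,"y": -1.0,"z": -0.2,"rx": 0,"ry": 0,"rz": 0},
  ],
  hand=0.7,
)

```text
time_s: 8.85
position: [0.5278, -0.264, 0.2662]
tcp_rot: [0.002, 0.76, 0.65, 0.001]
force: [-0.5, -1.0, 0.0]
opening: 0.0442
```

Request:
drive_tool(
  series=[
    {"x": 0,"y": -0.4,"z": 0,"rx": 0,"ry": 0,"rz": 0.02},
    {"x": 0,"y": -0.4,"z": 0,"rx": 0,"ry": 0,"rz": 0.04},
    {"x": 0,"y": -0.4,"z": 0,"rx": 0,"ry": 0,"rz": 0.06},
    {"x": 0,"y": -0.4,"z": 0,"rx": 0,"ry": 0,"rz": 0.08},
    {"x": 0,"y": -0.4,"z": 0,"rx": 0,"ry": 0,"rz": 0.1},
    {"x": 0,"y": -0.4,"z": 0,"rx": 0,"ry": 0,"rz": 0.12},
    {"x": 0,"y": -0.4,"z": 0,"rx": 0,"ry": 0,"rz": 0.14},
    {"x": 0,"y": -0.4,"z": 0,"rx": 0,"ry": 0,"rz": 0.17},
    {"x": 0,"y": -0.4,"z": 0,"rx": 0,"ry": 0,"rz": 0.2},
    {"x": 0,"y": -0.4,"z": 0,"rx": 0,"ry": 0,"rz": 0.23},
    {"x": 0,"y": -0.4,"z": 0,"rx": 0,"ry": 0,"rz": 0.25},
    {"x": 0,"y": -0.4,"z": 0,"rx": 0,"ry": 0,"rz": 0.25},
  ],
)

```text
time_s: 10.05
position: [0.4957, -0.2582, 0.2645]
tcp_rot: [-0.0, 0.997, -0.081, 0.0]
force: [0.7, 0.2, 0.5]
opening: 0.0653
```

Run:
```python
from station import *
from h import *
o=get_obs(); print(o["position"],o["tcp_rot"],o["opening"],o["force"],np.round(o["joints"],2))
for n in("wrist","scene","top"):
    c=calibration(n); p,d=grab_frame(n); np.savez(n+"3.npz",p=p,d=d,**c)
    if n=="wrist": w=p
    if n=="top": t=p
    if n=="scene": s=p
cv2.imwrite("pics/w3.png",np.vstack([np.hstack([w[:,120:520],cv2.resize(s[160:300,290:430],(400,400))])[:,:,::-1]]))
```

```text
[ 0.49573022 -0.25819722  0.26450143] [-2.50857627e-04  9.96728178e-01 -8.08256115e-02  3.09660886e-04] 0.06534977107329366 [0.69078305 0.20368537 0.47924307] [-0.1   0.55  0.9   1.64 -0.46  1.17 -0.83]
```

View pics/w3.png

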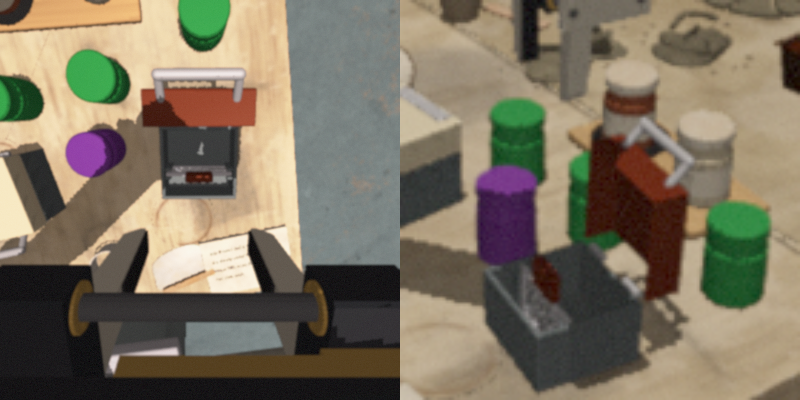

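The flap stays up and the tab is visible at about (320,177) in the wrist frame and (341,257) in the scene frame. I'll locate it from both views.

Run:
```python
from h import *
np.set_printoptions(precision=4,suppress=True)
def ray(c,u,v):
    Rr=np.asarray(c["R"]); o=-Rr.T@c["t"]; q=Rr.T@[(u-c["cx"])/c["fx"],(v-c["cy"])/c["fy"],1]; return o,q/np.linalg.norm(q)
L=[]
for n,(u0,v0,s) in {"wrist3":(320,177,10),"scene3":(341,257,9)}.items():
    p,d,c=load(n); W=cloud(d,c); h=hsv(p); m=((h[...,0]<12)&(h[...,1]>130)&(h[...,2]>35)); b=np.zeros_like(m); b[v0-s:v0+s,u0-2*s:u0+2*s]=1; m&=b&(W[...,2]>.055)&(W[...,2]<.1)
    N,Lb,S,C=cv2.connectedComponentsWithStats(m.astype(np.uint8)); i=1+S[1:,4].argmax(); m=Lb==i
    Q=W[m]; print(n,S[i],C[i],"med",np.median(Q,0),"5-95",np.percentile(Q,[5,95],0).tolist())
    T=Q[Q[:,2]>np.percentile(Q[:,2],95)-.006]; print("  top",np.mean(T,0),cv2.minAreaRect(T[:,:2].astype(np.float32)))
    v,u=np.where(m); k=W[m][:,2]>T[:,2].min(); L.append(ray(c,u[k].mean(),v[k].mean()))
(o1,q1),(o2,q2)=L; s=np.linalg.lstsq(np.c_[q1,-q2],o2-o1,rcond=None)[0]; print("2view",o1+q1*s[0],o2+q2*s[1])
```

```text
wrist3 [307 172  25  10 215] [318.7674 176.8047] med [ 0.4971 -0.2589  0.0856] 5-95 [[0.4917245446400483, -0.27300305618629883, 0.07648088323953338], [0.5014462555385539, -0.24542100612252396, 0.08701375034243328]]
  top [ 0.4964 -0.2591  0.0856] ((0.49586722254753113, -0.25935128331184387), (0.03065771982073784, 0.008983809500932693), 80.62802124023438)
scene3 [337 250   9  16  92] [340.8261 257.3478] med [ 0.4906 -0.2663  0.0777] 5-95 [[0.4873750807581962, -0.27664883342147023, 0.062046250224391405], [0.4949392417387013, -0.24637582813903677, 0.08642693244055469]]
  top [ 0.492  -0.2623  0.0848] ((0.49286267161369324, -0.26110559701919556), (0.03171353414654732, 0.00801850389689207), 82.5733642578125)
2view [ 0.4953 -0.2589  0.0811] [ 0.4951 -0.2587  0.0811]
```

Request:
drive_tool(
  series=[
    {"x": -0.01,"y": 0.01,"z": 0.5,"rx": 0,"ry": 0,"rz": 0},
    {"x": -0.01,"y": 0.01,"z": 1.0,"rx": 0,"ry": 0,"rz": 0},
  ],
)

```text
time_s: 10.4
position: [0.4955, -0.2598, 0.1848]
tcp_rot: [0.001, 0.997, -0.077, 0.002]
force: [0.8, -0.2, -0.4]
opening: 0.0651
```

Request:
drive_tool(
  series=[
    {"x": 0,"y": 0,"z": 0.4,"rx": 0,"ry": 0,"rz": 0},
    {"x": 0,"y": 0,"z": 0.8,"rx": 0,"ry": 0,"rz": 0},
    {"x": 0,"y": 0,"z": 1.0,"rx": 0,"ry": 0,"rz": 0},
    {"x": 0,"y": 0,"z": 1.0,"rx": 0,"ry": 0,"rz": 0},
  ],
)

```text
time_s: 10.8
position: [0.4933, -0.258, 0.1023]
tcp_rot: [-0.001, 0.997, -0.078, -0.002]
force: [-0.1, -0.0, 0.3]
opening: 0.0648
```

Request:
drive_tool(
  series=[
    {"x": 0,"y": 0,"z": 0.2,"rx": 0,"ry": 0,"rz": 0},
    {"x": 0,"y": 0,"z": 0.35,"rx": 0,"ry": 0,"rz": 0},
    {"x": 0,"y": 0,"z": 0.48,"rx": 0,"ry": 0,"rz": 0},
    {"x": 0,"y": 0,"z": 0.48,"rx": 0,"ry": 0,"rz": 0},
    {"x": 0,"y": 0,"z": 0.48,"rx": 0,"ry": 0,"rz": 0},
  ],
)

```text
time_s: 11.3
position: [0.4947, -0.2596, 0.0664]
tcp_rot: [0.0, 0.997, -0.079, 0.0]
force: [-0.7, -0.0, -0.5]
opening: 0.0651
```

Request:
drive_tool(
  series=[
    {"x": 0,"y": 0,"z": 0.02,"rx": 0,"ry": 0,"rz": 0},
    {"x": 0,"y": 0,"z": 0.02,"rx": 0,"ry": 0,"rz": 0},
    {"x": 0,"y": 0,"z": 0.02,"rx": 0,"ry": 0,"rz": 0},
    {"x": 0,"y": 0,"z": 0.02,"rx": 0,"ry": 0,"rz": 0},
    {"x": 0,"y": 0,"z": 0.02,"rx": 0,"ry": 0,"rz": 0},
    {"x": 0,"y": 0,"z": 0.02,"rx": 0,"ry": 0,"rz": 0},
  ],
  hand=0,
)

```text
time_s: 11.9
position: [0.4946, -0.2594, 0.0647]
tcp_rot: [0.0, 0.997, -0.079, 0.0]
force: [-0.4, 0.5, 0.9]
opening: 0.0358
```

Run:
```python
from station import *
o=get_obs(); print(o["position"],o["opening"],o["force"])
```

```text
[ 0.49463515 -0.25940587  0.06468323] 0.03578967207794573 [-0.44640718  0.53280734  0.86278263]
```

The opening is 35.8 mm, which matches the 36 mm tab. I'll draw it straight up, slowly.

Request:
drive_tool(
  series=[
    {"x": 0,"y": 0,"z": -0.1,"rx": 0,"ry": 0,"rz": 0},
    {"x": 0,"y": 0,"z": -0.2,"rx": 0,"ry": 0,"rz": 0},
    {"x": 0,"y": 0,"z": -0.3,"rx": 0,"ry": 0,"rz": 0},
    {"x": 0,"y": 0,"z": -0.4,"rx": 0,"ry": 0,"rz": 0},
    {"x": 0,"y": 0,"z": -0.5,"rx": 0,"ry": 0,"rz": 0},
    {"x": 0,"y": 0,"z": -0.6,"rx": 0,"ry": 0,"rz": 0},
    {"x": 0,"y": 0,"z": -0.7,"rx": 0,"ry": 0,"rz": 0},
    {"x": 0,"y": 0,"z": -0.8,"rx": 0,"ry": 0,"rz": 0},
    {"x": 0,"y": 0,"z": -0.9,"rx": 0,"ry": 0,"rz": 0},
    {"x": 0,"y": 0,"z": -1,"rx": 0,"ry": 0,"rz": 0},
  ],
)

```text
time_s: 12.9
position: [0.4944, -0.2594, 0.1452]
tcp_rot: [0.0, 0.997, -0.079, -0.0]
force: [-0.0, 0.4, -0.6]
opening: 0.0355
```

Request:
drive_tool(
  series=[
    {"x": 0,"y": 0,"z": -0.2,"rx": 0,"ry": 0,"rz": 0},
    {"x": 0,"y": 0,"z": -0.4,"rx": 0,"ry": 0,"rz": 0},
    {"x": 0,"y": 0,"z": -0.6,"rx": 0,"ry": 0,"rz": 0},
    {"x": 0,"y": 0,"z": -0.8,"rx": 0,"ry": 0,"rz": 0},
    {"x": 0,"y": 0,"z": -0.9,"rx": 0,"ry": 0,"rz": 0},
    {"x": 0,"y": 0,"z": -0.9,"rx": 0,"ry": 0,"rz": 0},
    {"x": 0,"y": 0,"z": -0.9,"rx": 0,"ry": 0,"rz": 0},
  ],
)

```text
time_s: 13.6
position: [0.4942, -0.2591, 0.2161]
tcp_rot: [-0.0, 0.997, -0.079, -0.0]
force: [0.2, 0.5, -0.8]
opening: 0.0358
```

Run:
```python
from station import *
from h import *
np.set_printoptions(precision=3,suppress=True)
o=get_obs(); p=np.array(o["position"]); r=Rm(o["tcp_rot"]); print(p,o["tcp_rot"],o["opening"],o["force"],np.round(o["joints"],2))
q,e=grab_frame("scene"); cv2.imwrite("pics/s4.png",cv2.resize(q[120:300,250:450],(666,600))[:,:,::-1])
# path to dish: arc in polar coordinates, tool yaw kept 
y0=-98.8; a0,r0=np.degrees(np.arctan2(p[1],p[0])),np.hypot(*p[:2]); g=np.array([.535,.238]); a1,r1=np.degrees(np.arctan2(g[1],g[0])),np.hypot(*g)
N=7
for i in range(1,N+1):
    t=i/N; a,rr=np.radians(a0+(a1-a0)*t),r0+(r1-r0)*t; q2=np.array([rr*np.cos(a),rr*np.sin(a),p[2]]); r2=down(y0+45*t)
    D=delta(p,r if i==1 else rprev,q2,r2); print(q2,D); p=q2; rprev=r2
```

```text
[ 0.494 -0.259  0.216] [-0.     0.997 -0.079 -0.   ] 0.03582226455357007 [ 0.159  0.496 -0.822] [-0.08  0.6   0.86  1.71 -0.51  1.07 -0.78]
[ 0.527 -0.195  0.216] [ 0.28  -0.858  0.    -0.     0.    -0.019]
[ 0.552 -0.126  0.216] [ 0.271 -0.867  0.     0.     0.    -0.018]
[ 0.567 -0.055  0.216] [ 0.258 -0.878  0.     0.     0.    -0.018]
[0.573 0.019 0.216] [ 0.244 -0.888  0.     0.     0.    -0.018]
[0.57  0.093 0.216] [ 0.231 -0.898  0.     0.     0.    -0.018]
[0.557 0.166 0.216] [ 0.217 -0.908  0.     0.     0.    -0.018]
[0.535 0.238 0.216] [ 0.203 -0.918  0.     0.     0.    -0.018]
```

View pics/s4.png

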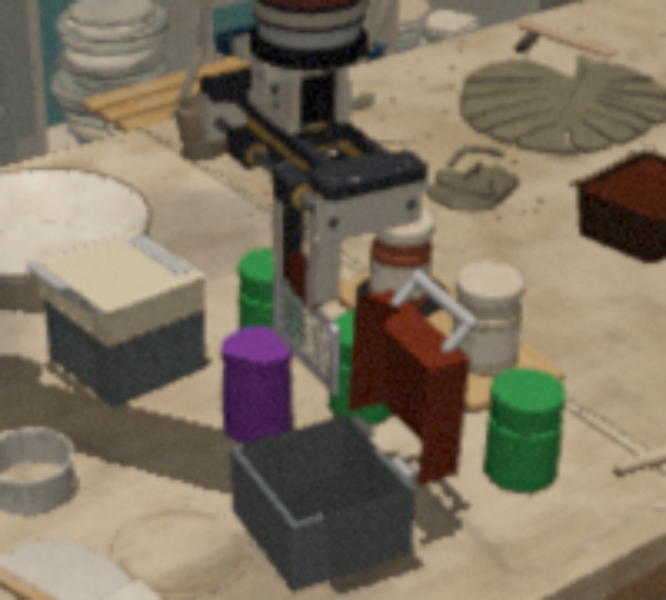

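The plate hangs upright in the fingers, clear of the case, and the flap still stands. I'll carry it across at this height, first sideways past the flap.

Request:
drive_tool(
  series=[
    {"x": 0,"y": -0.2,"z": 0,"rx": 0,"ry": 0,"rz": 0},
    {"x": 0,"y": -0.5,"z": 0,"rx": 0,"ry": 0,"rz": 0},
    {"x": 0,"y": -0.8,"z": 0,"rx": 0,"ry": 0,"rz": 0},
    {"x": 0,"y": -1.0,"z": 0,"rx": 0,"ry": 0,"rz": 0},
  ],
)

```text
time_s: 14.05
position: [0.507, -0.178, 0.2153]
tcp_rot: [-0.001, 0.997, -0.078, -0.001]
force: [-1.0, 0.2, -1.8]
opening: 0.0358
```

Request:
drive_tool(
  series=[
    {"x": 0,"y": -0.3,"z": 0,"rx": 0,"ry": 0,"rz": 0},
    {"x": 0,"y": -0.6,"z": 0,"rx": 0,"ry": 0,"rz": 0},
    {"x": 0,"y": -0.9,"z": 0,"rx": 0,"ry": 0,"rz": 0},
    {"x": 0,"y": -1.0,"z": 0,"rx": 0,"ry": 0,"rz": 0},
  ],
)

```text
time_s: 14.45
position: [0.5198, -0.0979, 0.2152]
tcp_rot: [-0.001, 0.997, -0.077, -0.001]
force: [0.3, 0.6, -0.9]
opening: 0.0354
```

Request:
drive_tool(
  series=[
    {"x": 0,"y": -0.3,"z": 0,"rx": 0,"ry": 0,"rz": -0.02},
    {"x": 0,"y": -0.6,"z": 0,"rx": 0,"ry": 0,"rz": -0.04},
    {"x": 0,"y": -0.9,"z": 0,"rx": 0,"ry": 0,"rz": -0.06},
    {"x": 0,"y": -1.0,"z": 0,"rx": 0,"ry": 0,"rz": -0.08},
  ],
)

```text
time_s: 14.85
position: [0.5323, -0.02, 0.2156]
tcp_rot: [-0.001, 0.984, 0.176, -0.001]
force: [-0.1, -0.0, -1.0]
opening: 0.036
```

Run:
```python
from station import *
from h import *
np.set_printoptions(precision=3,suppress=True)
o=get_obs(); p=np.array(o["position"]); r=Rm(o["tcp_rot"]); print(p,o["opening"],o["force"],o["joints"])
print(delta(p,r,[.535,.238,.212],r))
```

```text
[ 0.532 -0.02   0.216] 0.03596665158210871 [-0.133 -0.026 -1.04 ] [-0.491  0.526  0.757  1.782 -0.422  1.004 -0.787]
[ 1.147 -3.014  0.048  0.     0.     0.   ]
```

Request:
drive_tool(
  series=[
    {"x": 0.1,"y": -0.3,"z": 0,"rx": 0,"ry": 0,"rz": 0},
    {"x": 0.23,"y": -0.6,"z": 0,"rx": 0,"ry": 0,"rz": 0},
    {"x": 0.34,"y": -0.9,"z": 0,"rx": 0,"ry": 0,"rz": 0},
    {"x": 0.38,"y": -1.0,"z": 0,"rx": 0,"ry": 0,"rz": 0},
  ],
)

```text
time_s: 15.25
position: [0.5335, 0.0656, 0.2156]
tcp_rot: [-0.001, 0.985, 0.173, -0.001]
force: [0.1, 0.6, -1.2]
opening: 0.0364
```

Request:
drive_tool(
  series=[
    {"x": 0.1,"y": -0.3,"z": 0,"rx": 0,"ry": 0,"rz": 0},
    {"x": 0.23,"y": -0.6,"z": 0,"rx": 0,"ry": 0,"rz": 0},
    {"x": 0.34,"y": -0.9,"z": 0,"rx": 0,"ry": 0,"rz": 0},
    {"x": 0.38,"y": -1.0,"z": 0,"rx": 0,"ry": 0,"rz": 0},
  ],
)

```text
time_s: 15.65
position: [0.5352, 0.1505, 0.2158]
tcp_rot: [-0.0, 0.985, 0.173, -0.0]
force: [-0.7, 0.2, -1.7]
opening: 0.0358
```

Request:
drive_tool(
  series=[
    {"x": 0.1,"y": -0.3,"z": 0,"rx": 0,"ry": 0,"rz": 0},
    {"x": 0.23,"y": -0.6,"z": 0.02,"rx": 0,"ry": 0,"rz": 0},
    {"x": 0.34,"y": -0.9,"z": 0.04,"rx": 0,"ry": 0,"rz": 0},
    {"x": 0.38,"y": -1.0,"z": 0.05,"rx": 0,"ry": 0,"rz": 0},
    {"x": 0.38,"y": -1.0,"z": 0.05,"rx": 0,"ry": 0,"rz": 0},
    {"x": 0.38,"y": -1.0,"z": 0.05,"rx": 0,"ry": 0,"rz": 0},
    {"x": 0.38,"y": -1.0,"z": 0.05,"rx": 0,"ry": 0,"rz": 0},
  ],
)

```text
time_s: 16.35
position: [0.5374, 0.2316, 0.2129]
tcp_rot: [0.001, 0.985, 0.17, 0.0]
force: [-0.3, -0.2, -1.7]
opening: 0.0359
```

Run:
```python
from station import *
from h import *
np.set_printoptions(precision=4,suppress=True)
o=get_obs(); print(o["position"],o["opening"],o["force"],np.abs(o["dq"]).max())
ps={}
for n in("scene","top","wrist"): c=calibration(n); p,d=grab_frame(n); ps[n]=p; np.savez(n+"5.npz",p=p,d=d,**c)
cv2.imwrite("pics/f5.png",np.hstack([cv2.resize(ps["scene"][100:300,200:400],(400,400)),ps["wrist"][:,120:520]])[:,:,::-1])
# dish rim from top (part hidden): band of rim heights, circle of known look
W=cloud(*load("top5")[1:]); k=(W[...,2]>.036)&(W[...,2]<.055)&(np.hypot(W[...,0]-.535,W[...,1]-.238)<.16)
print("dish",cv2.minEnclosingCircle(W[k][:,:2].astype(np.float32)))
# plate points from scene view
W=cloud(*load("scene5")[1:]); k=(np.hypot(W[...,0]-.535,W[...,1]-.238)<.07)&(W[...,2]>.08)&(W[...,2]<.2); Q=W[k]
Q=Q[Q[:,2]<.205]; print("plate",len(Q),Q.mean(0),Q.min(0),np.percentile(Q,[2,98],0).tolist())
cc,ev,vt=np.linalg.svd(Q-Q.mean(0),full_matrices=False); print("normal",vt[2])
```

```text
[0.5374 0.2316 0.2129] 0.035916364719737186 [-0.2623 -0.2273 -1.7336] 0.006431460863704526
dish ((0.5350796580314636, 0.23789842426776886), 0.11278574168682098)
plate 200 [0.5379 0.2299 0.1739] [0.5198 0.1853 0.1519] [[0.5213094165296126, 0.18777747882224846, 0.1536988154629595], [0.5548997053242308, 0.27176115089053593, 0.19752417083558999]]
normal [ 0.943   0.3327 -0.0075]
```

View pics/f5.png

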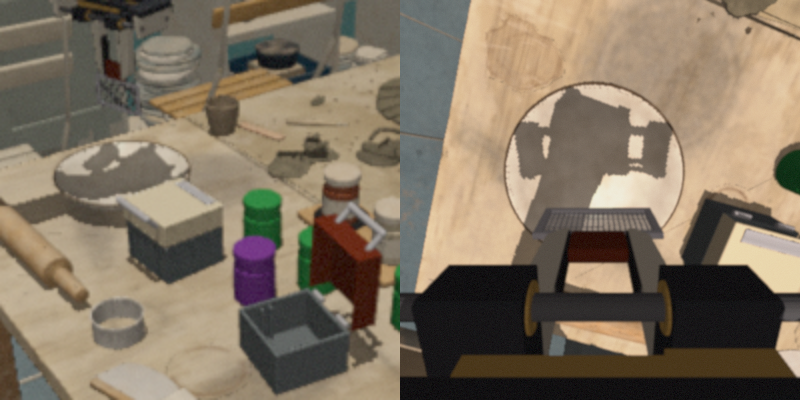

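The plate hangs upright over the dish. Its normal is horizontal to within 0.5°, its lower edge is at z≈0.152 (about 10.5 cm above the rim) and it sits about 7 mm off centre. The flap is open and the cream case shut. One small nudge, then settle and hand in.

Request:
drive_tool(
  series=[
    {"x": 0,"y": -0.04,"z": 0,"rx": 0,"ry": 0,"rz": 0},
    {"x": 0,"y": -0.08,"z": 0,"rx": 0,"ry": 0,"rz": 0},
    {"x": 0,"y": -0.08,"z": 0,"rx": 0,"ry": 0,"rz": 0},
    {"x": 0,"y": -0.08,"z": 0,"rx": 0,"ry": 0,"rz": 0},
    {"x": 0,"y": -0.08,"z": 0,"rx": 0,"ry": 0,"rz": 0},
    {"x": 0,"y": -0.08,"z": 0,"rx": 0,"ry": 0,"rz": 0},
  ],
)

```text
time_s: 17.1
position: [0.5348, 0.2402, 0.2125]
tcp_rot: [0.0, 0.985, 0.171, 0.0]
force: [-0.0, -0.2, -0.7]
opening: 0.0359
```

Run:
```python
from station import *
import numpy as np
o=get_obs(); print(o["time_s"],o["position"],o["opening"],o["force"],np.abs(o["dq"]).max())
if abs(o["opening"]-.036)<.002: print(finish_job())
```

```text
17.1 [0.53477293 0.24018788 0.21248853] 0.035861856551051875 [-0.03486386 -0.15347315 -0.69731188] 0.0016670494174143339
the job is handed in; nothing more can be done
None
```

The rust-brown jar stood on the black mat, so I swung the rust flap upright by its bar. I then drew that case's sieve plate up by its tab, carried it over the white dish, and handed in at 17.1 s still holding it.

**Last checks:**
- **Grip and stillness:** the opening was 35.9 mm on the 36 mm tab, and the arm was practically still (highest joint speed 0.002 rad/s).
- **Position:** the TCP was about 2 mm from the measured dish centre, which had moved less than 1 mm from its first reading.
- **Height and tilt:** the plate was upright to within about 0.5°, with its lower edge at z ≈ 0.152 m, roughly 10.5 cm above the rim. I measured this just before a final 7 mm centring nudge.
- **Flaps:** the last picture showed the rust flap standing open and the cream flap shut. I did not measure either angle at the end.
- **Jars:** they looked undisturbed in the pictures, but I did not measure their positions again.

**What went wrong on the way:**
- The first set of moves was refused for missing row keys, before anything moved.
- The first pinch on the bar sat too high (8.7 mm opening on a 10 mm bar), so I reopened and closed it again about 4 mm lower.
- A mid-swing camera estimate of the flap angle failed because the arm is also rust-coloured. I relied on grip and force there, then confirmed the flap by picture once it was upright.

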